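# Gather fittings in a tipping tray

## Task

Lay the grey-and-blue push-in fitting from the bench into the blue tipping tray, outside its green band and without touching the two fittings already there. Then, with shut fingers, slowly push the yellow tab down until the tray sits firmly on its rubber stop (press with 10 to 15 N and never more than 20 N) and hold it there until all three fittings have slid onto the green band; ease the tray back level without letting it snap up, so that they stay on the band. Leave the vials and the sample tube alone.

Things in the scene. Friction and masses are not known exactly. Their poses are not given: they have to be found in the camera images.
- fitting_b: Push-in tube fitting lying on the bench, grey threaded metal with a hexagon and a blue collar, 18 x 33 x 15 mm, 15 g. Origin: centre of its underside. Its long axis is its own y; the hexagon, 18 mm across x and 15 mm high, is at the middle: grasp it there across x. On the way to the tray stand a low balance and, behind it (x over 0.62 m), tall glassware: pass over the balance at 0.2 m or more.
- fitting_a: The same kind of grey-and-blue fitting, 18 x 33 x 15 mm, lying in the tray at the end away from the yellow tab. Origin: centre of its underside.
- fitting_c: Clear plastic tube fitting, 17 x 28 x 17 mm, lying in the tray beside fitting_a. Origin: centre of its underside.
- tray: Blue open tray, hinged across its middle on a grey stand fixed to the bench. Origin: middle of the hinge, 100 mm over the bench. x: along the tray to the yellow tab's end; y: across; z: up out of it (vertical when level, as at the start). Inside 190 (x) x 90 mm (y), floor 9 mm and wall tops 27 to 29 mm over the origin. A spring holds it level; let go when tilted it snaps up: keep it under 1.5 rad/s.
- tray_tab (a point): Middle of the yellow tab's top face, outside the end wall, 118 mm along the tray's x and 28 mm above the hinge. The tab is 44 mm (x) x 70 mm (y), 4 mm thick. A straight push down at its middle stays on it and takes 1.5 to 3 N until the stop is met.
- vial_1: Bystander: glass vial with a white cap, 24 mm wide, 54 mm high, standing. Origin: centre of its underside.
- vial_2: Bystander: glass vial with a dark cap, 24 mm wide, 54 mm high, standing. Origin: centre of its underside.
- vial_3: Bystander: glass vial with a white cap, 24 mm wide, 54 mm high, standing. Origin: centre of its underside.
- tube_1: Bystander: sample tube with a blue cap lying down, 21 x 102 x 21 mm. Origin: centre of its underside.
- tray_band (a point): Middle of the green band on the tray's floor, where the fittings shall end. The band reaches from x = 35 mm in the tray to the tab-end wall at x = 95 mm, over the whole width. The fittings begin to slide only at 0.27 to 0.45 rad of tilt.
- tray_under (a point): Point of the tray's underside, 87 mm from the hinge, that comes down on a rubber-topped stop screw after 0.46 to 0.72 rad of tilt (tab 52 to 88 mm down). The screw's height is set differently every time and is not measured: the stop is felt, as the push then rises by several N per mm.

How it is judged:
By the outcome, as a careful person would: the job done as asked, in the order asked, and still so for the second after the job is handed in, with the robot touching nothing.
It also fails if it takes over 59 s, if anything falls off the work surface, if the arm or the gripper's body presses on something with over 40 N, if the wrist force passes 120 N, or if a joint passes its speed limit or range.

## Robot

A 6-joint arm with a two-finger parallel gripper is mounted at the origin on a cart in front of the work surface, level with it; the furniture and walls round the work are solid. World frame = base frame: x ahead of the robot, y to its left, z up, the work surface at z = 0. Lengths are in m, angles in rad, forces in N, time in s.
With the tool pointing down it reaches from about 0.25 to 0.8 m from the base axis. Payload 3.9 kg.
Tool frame: the origin (TCP) lies at the very end of the fingers, on their centre line; the grasp point (between the pads) lies 19 mm behind it; x points along the fingers, y is the direction in which the jaws open and shut, and the axes are right-handed (so a half turn about x gives the same grasp; the last joint's range is limited). The gripper opens to 85 mm and grips with 20 to 120 N. Pads are 22 mm wide; open, the fingers measure 114 mm over their backs; the gripper's body (76 mm by 85 mm) begins 54 mm behind the grasp point. The pads swing forward as they close: fully open they stand 13 mm farther back than shut.
Start: joints at [-1.196, 0.26, -0.138, 1.173, 0, 1.571], TCP at [0.192, -0.489, 0.231] pointing down, gripper open.
Joint ranges: [-2.78, 2.78], [-0.83, 1.72], [-1.28, 1.37], [-1.9, 2.12], [-1.57, 1.48], [-3.14, 3.14]. Speed limits (rad/s): [2.57, 2.57, 3.14, 3.14, 3.14, 3.14].

## Interface

Orientations are given as a 3x3 rotation matrix whose columns are the frame's x, y, z axes.
In Python, from bench import robot gives the robot as it stands.
- The arm moves only by the shell command python3 -m jog 'ROWS' [FORCE]. ROWS is JSON, a list of rows, each a list of 3 entries, a list of its own where there are three numbers: the opening, from 0 (shut) to 1 (fully open), then the shift along the tool's x, y, z in mm, then the turn about the tool's x in rad. In form: [[claw, [dx, dy, dz], roll], ...]. A call has 1 to 12 rows; each row shifts and turns the commanded pose from where the row before left it, along the tool's axes as they then stand; what a row does not reach is not made up. A row lasts 1/12 s, in which the tool goes at most 41.7 mm and 7.16 degrees, less where a joint would pass 70% of its speed; a pose out of reach is approached as far as the arm can. A call with a gripper value outside its range is refused whole. The fingers move at their own pace and stop on an object; FORCE is the grip in N (left out, the last holds). Time passes only in rows, so rows that do not move let the fingers close. It gives the time, the measured TCP pose, the force and the opening at its end, in the units of the state.
- robot.observe(): the state, without advancing time (a new reading comes with each control period).
- robot.capture(name): name is "side" or "top" or "wrist"; returns the picture (420x560x3 uint8, red, green, blue); there is no depth.
- robot.calibration(name): a dict with "fx", "fy", "cx", "cy" (pixels), "k1" (the pictures are not rectified: a ray, as slopes to the right and down, at radius r is drawn at 1 + k1 r^2 times it, then the intrinsics apply), "T" (4x4, takes a point from camera to world coordinates). Camera axes: x right, y up, looking along -z (the intrinsics and any distortion apply to the point x, -y, -z); pixel columns grow to the right and rows downward; lengths in m; the calibration is good to about 2 mm. A picture is of the moment at which its call begins: read the wrist's pose just before it. calibration takes no time and is no camera call; for the wrist camera it gives the pose at the moment of the call.
- robot.job_done(): hands the job in, once; it reports no verdict.
Trained networks look in the newest picture that a camera, given by its name, has taken for a name from the list of things; names that differ only in an ending like _2 or _b are one class to them, and where a whole thing is asked for, a point or a joint stands for the part that bears it (a point fixed in the world has none). Each returns a list of dicts, best first, with "conf" (0 to 1); they miss things now and then, are a little off and sometimes report something else, mostly with a low value. They report only what shows in the picture. A call takes as long as a camera call.
- robot.search_frame(name, camera): "box" ([centre column, centre row, width, height] in pixels, round what is visible of it).
- robot.cut_out(name, camera): "pixels" (420x560 bool, what is visible of it) and "box" ([centre column, centre row, width, height] in pixels, round what is visible of it).
The state is a dict: "time_s": time; "joint_positions": joint angles; "qd": joint speeds; "joint_torque": joint torques, N m; "eef_pos": TCP position; "orientation": TCP orientation; "ft_force": force on the tool from outside, world axes, zero at the start; "ft_torque": the same for the moment, N m; "grip_width": opening from 0.0 (shut) to 1.0 (fully open).
Only numpy, scipy, OpenCV 4.12 (cv2) and the standard library are available. Lean on these libraries where they do the work, as an engineer would, in place of code of your own. Each camera call takes 0.05 s, during which the arm holds its last target.

## Working session

There is one attempt and no reset: what is moved stays moved. The work goes in short steps, Python scripts to look and compute and a shell command to move; the robot and the scene stay as the last step left them, time stands still between calls to the robot, and variables do not carry over. Pictures are saved under pics/ and viewed, and the job is handed in when it is done.

```bash
ls; mkdir -p pics; python3 - <<'E'
from bench import robot
import cv2,numpy as np
s=robot.observe()
for k in s: print(k,np.round(s[k],3).tolist())
for n in ["top","side","wrist"]:
    im=robot.capture(n); cv2.imwrite(f"pics/{n}0.png",im[:,:,::-1])
    c=robot.calibration(n); print(n,c['fx'],c['fy'],c['cx'],c['cy'],c['k1']); print(np.round(c['T'],3).tolist())
    for q in ["fitting_b","fitting_c","tray","tray_tab","vial_1","tube_1"]:
        print(q,[(np.round(d['box']).tolist(),round(d['conf'],2)) for d in robot.search_frame(q,n)])
E
```

```text
pics
time_s 0.0
joint_positions [-1.196, 0.261, -0.139, 1.173, 0.0, 1.571]
qd [0.001, 0.001, -0.0, 0.0, -0.002, -0.0]
joint_torque [-0.001, -40.568, 25.392, 0.019, -0.0, 0.0]
eef_pos [0.192, -0.488, 0.23]
orientation [[-0.001, 0.366, -0.931], [0.002, -0.931, -0.366], [-1.0, -0.002, -0.0]]
ft_force [-0.906, -0.217, 0.056]
ft_torque [0.037, -0.004, 0.011]
grip_width 0.996
top 397.0298881936314 397.0298881936314 279.6063061267723 212.17226967233472 -0.04575835090174899
[[0.018, 0.99, -0.142, 0.368], [-1.0, 0.021, 0.023, 0.057], [0.025, 0.142, 0.99, 0.958], [0.0, 0.0, 0.0, 1.0]]
fitting_b [([413.0, 226.0, 61.0, 114.0], 0.64), ([430.0, 188.0, 14.0, 7.0], 0.6), ([408.0, 183.0, 17.0, 3.0], 0.43)]
fitting_c [([413.0, 226.0, 61.0, 114.0], 0.64), ([430.0, 188.0, 14.0, 7.0], 0.6), ([408.0, 183.0, 17.0, 3.0], 0.43)]
tray []
tray_tab [([416.0, 224.0, 59.0, 113.0], 0.7)]
vial_1 [([144.0, 189.0, 14.0, 11.0], 0.58), ([294.0, 173.0, 16.0, 13.0], 0.56), ([139.0, 204.0, 19.0, 12.0], 0.53)]
tube_1 [([264.0, 183.0, 18.0, 37.0], 0.61)]
side 413.2541578224483 413.2541578224483 280.14873785530335 208.558881
[... 169 characters left out ...]
0, 15.0, 11.0], 0.64), ([265.0, 140.0, 8.0, 5.0], 0.42)]
fitting_c [([251.0, 299.0, 15.0, 11.0], 0.64), ([265.0, 140.0, 8.0, 5.0], 0.42)]
tray [([292.0, 144.0, 88.0, 31.0], 0.58)]
tray_tab [([293.0, 146.0, 90.0, 34.0], 0.81), ([239.0, 253.0, 41.0, 25.0], 0.55)]
vial_1 [([246.0, 363.0, 15.0, 28.0], 0.92), ([223.0, 355.0, 11.0, 23.0], 0.87), ([236.0, 227.0, 12.0, 25.0], 0.7)]
tube_1 [([238.0, 254.0, 41.0, 21.0], 0.74)]
wrist 314.4972028800985 314.4972028800985 281.5343895872186 210.00423877135992 -0.036088664535453216
[[0.366, 0.879, 0.306, 0.271], [-0.931, 0.346, 0.12, -0.457], [0.0, -0.329, 0.944, 0.373], [0.0, 0.0, 0.0, 1.0]]
fitting_b []
fitting_c []
tray []
tray_tab []
vial_1 []
tube_1 []
```

View pics/top0.png

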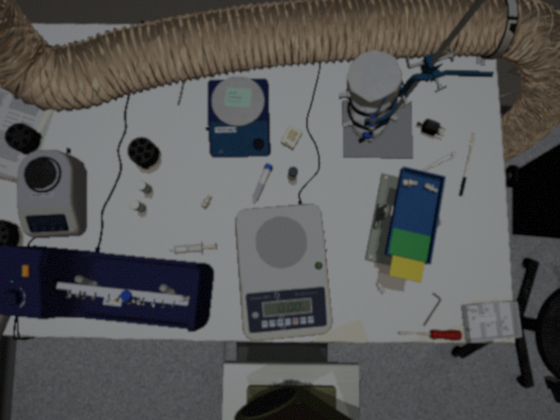

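View pics/side0.png

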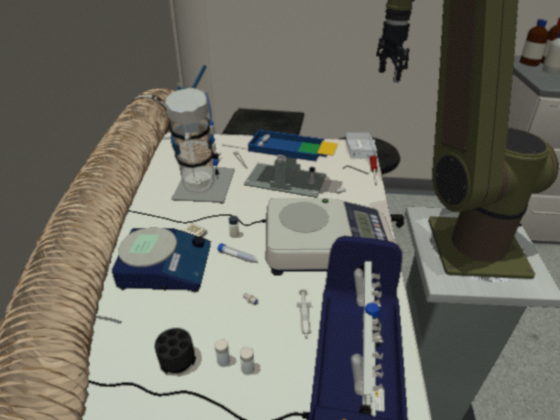

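View pics/wrist0.png

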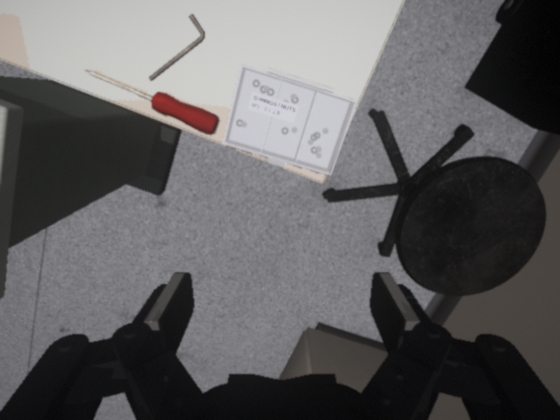

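```bash
cat > h.py <<'E'
from bench import robot
import numpy as np, cv2
def ray(cal,u,v):
    x=(u-cal['cx'])/cal['fx'];y=(v-cal['cy'])/cal['fy']
    xs,ys=x,y
    for _ in range(20):
        f=1+cal['k1']*(xs*xs+ys*ys); xs,ys=x/f,y/f
    d=np.array(cal['T'])[:3,:3]@np.array([xs,-ys,-1]); return np.array(cal['T'])[:3,3],d
def onz(cal,u,v,z):
    o,d=ray(cal,u,v); return o+d*(z-o[2])/d[2]
def proj(cal,p):
    T=np.array(cal['T']); q=T[:3,:3].T@(np.array(p,float)-T[:3,3]); x=q[0]/-q[2]; y=-q[1]/-q[2]
    f=1+cal['k1']*(x*x+y*y); return np.array([cal['cx']+cal['fx']*x*f,cal['cy']+cal['fy']*y*f])
E
python3 - <<'E'
from h import *
t=cv2.imread("pics/top0.png");s=cv2.imread("pics/side0.png")
a=cv2.resize(t[160:290,360:460],None,fx=6,fy=6,interpolation=cv2.INTER_CUBIC)[:600*2]
a=cv2.resize(t[160:290,350:460],None,fx=4.6,fy=4.6,interpolation=cv2.INTER_CUBIC)
b=cv2.resize(t[180:220,180:230],None,fx=6,fy=6,interpolation=cv2.INTER_CUBIC)
c=cv2.resize(s[285:315,230:280],None,fx=6,fy=6,interpolation=cv2.INTER_CUBIC)
o=np.zeros((600,800,3),np.uint8); o[:a.shape[0],:a.shape[1]]=a[:600]; o[:240,506:806]=b[:,:294]; o[300:480,506:806]=c[:,:294]
cv2.imwrite("pics/z0.png",o)
d=cv2.resize(s[120:170,235:385],None,fx=5.3,fy=5.3,interpolation=cv2.INTER_CUBIC);cv2.imwrite("pics/z1.png",d)
ct,cs=robot.calibration("top"),robot.calibration("side")
print("side fit_b",onz(cs,251,299,.008),"top",onz(ct,207,201,.008))
E
```

```text
side fit_b [0.52575082 0.21434774 0.008     ] top [0.52782498 0.21191285 0.008     ]
```

View pics/z0.png

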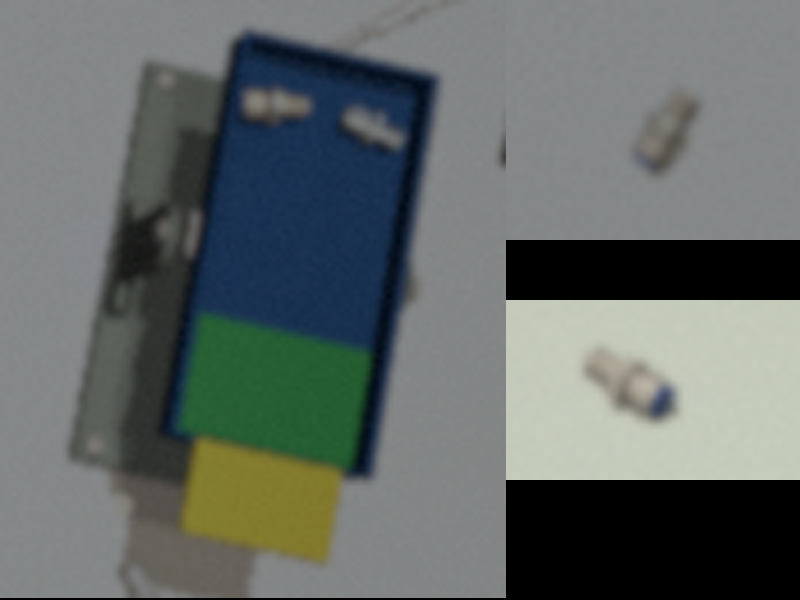

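View pics/z1.png

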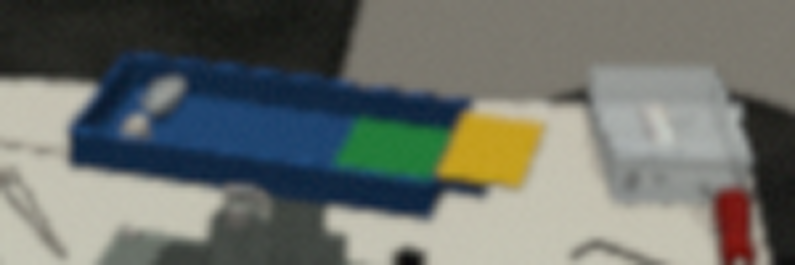

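```bash
python3 - <<'E'
from h import *
from scipy.optimize import least_squares
ct,cs=robot.calibration("top"),robot.calibration("side")
P=lambda l:[(350+a/4.6,160+b/4.6) for a,b in l]
tab=P([(198,440),(343,470),(326,562),(181,530)])
w=[onz(ct,*p,.128)[:2] for p in P([(244,33),(438,77),(370,475),(165,432)])]
for p in w: print(np.round(p,4))
print("tab",[np.round(onz(ct,*p,.128)[:2],4).tolist() for p in tab])
band=P([(203,313),(372,350),(357,467),(178,433)])
print("band",[np.round(onz(ct,*p,.109)[:2],4).tolist() for p in band])
f=P([(276,104),(373,128)])
# model: tab corners (96|140, +-35); image left=+y world. tray x points ~ -x world => tray y ~ -y world
def res(q):
    x,y,th=q;r=[]
    R=np.array([[np.cos(th),-np.sin(th)],[np.sin(th),np.cos(th)]])
    M=[(96,-35),(96,35),(140,35),(140,-35)]
    for m,p in zip(M,tab): r+=list(proj(ct,[*(R@np.array(m)/1000+[x,y]),.128])-p)
    for m,p in zip([(35,-45),(35,45)],band[:2]): r+=list(proj(ct,[*(R@np.array(m)/1000+[x,y]),.109])-p)
    for m,p in zip([(-98,-48),(-98,48),(98,48),(98,-48)],P([(244,33),(438,77),(370,475),(165,432)])): r+=list(proj(ct,[*(R@np.array(m)/1000+[x,y]),.128])-p)
    return r
o=least_squares(res,[.5,-.27,3.0]); print(o.x,np.round(o.fun,1).tolist())
x,y,th=o.x;R=np.array([[np.cos(th),-np.sin(th)],[np.sin(th),np.cos(th)]])
for p in f: print("fit in tray",R.T@(onz(ct,*p,.116)[:2]-o.x[:2]))
print("tab pt",R@[.118,0]+o.x[:2])
# side check
for m,z in [((96,-35),.128),((96,35),.128),((140,35),.128),((140,-35),.128),((35,-45),.109)]:
    p=proj(cs,[*(R@np.array(m)/1000+[x,y]),z]); print("side",(p-[235,120])*5.3)
# fitting b axis, top crop: grey tip (690,98), blue (650,165)
g=onz(ct,180+(690-506)/6,180+98/6,.008);b=onz(ct,180+(650-506)/6,180+165/6,.008);print("top",g,b,np.arctan2(*(b-g)[1::-1]),(g+b)/2)
g=onz(cs,230+(595-506)/6,285+(358-300)/6,.008);b=onz(cs,230+(660-506)/6,285+(403-300)/6,.008);print("side",g,b,np.arctan2(*(b-g)[1::-1]),(g+b)/2)
E
```

```text
[ 0.5917 -0.2286]
[ 0.5729 -0.3218]
[ 0.3849 -0.2819]
[ 0.4031 -0.1868]
tab [[0.3997, -0.202], [0.387, -0.2693], [0.3452, -0.2602], [0.3588, -0.1934]]
band [[0.4602, -0.2116], [0.4442, -0.2926], [0.389, -0.2836], [0.4035, -0.1985]]
[ 0.48788699 -0.25600178  2.93376712] [-0.1, -0.7, 0.5, 0.1, 0.6, 0.8, -0.2, 0.3, -3.1, -1.3, 0.1, -0.1, 0.3, -0.9, 0.6, -0.4, 0.4, 1.4, 1.0, 0.6]
fit in tray [-0.06923249 -0.0235389 ]
fit in tray [-0.06862866  0.02456052]
tab pt [ 0.37242612 -0.23165452]
side [436.77491244 170.57072034]
side [465.39535371 109.55190017]
side [547.61395186 121.20866694]
side [522.91476246 183.321595  ]
side [313.73125375 195.27835576]
top [0.53948879 0.2035412  0.008     ] [0.5117583  0.21844826 0.008     ] 2.6483433789727626 [0.52562355 0.21099473 0.008     ]
side [0.54014577 0.20383516 0.008     ] [0.51510077 0.22186778 0.008     ] 2.5175638764919035 [0.52762327 0.21285147 0.008     ]
```

```bash
cat > plan.py <<'E'
# prints rows to type: python3 plan.py x y z yaw_deg(tool y) n claw
import sys
from h import *
x,y,z,yaw,n,claw=map(float,sys.argv[1:7]);n=int(n)
s=robot.observe();p=np.array(s['eef_pos']);O=np.array(s['orientation'])
y0=np.arctan2(O[1,1],O[0,1]);d=(np.radians(yaw)-y0+np.pi)%(2*np.pi)-np.pi
D=(np.array([x,y,z])-p)*1000/n
for i in range(n):
    a=y0+d*i/n
    Y=np.array([np.cos(a),np.sin(a),0]);X=np.array([0,0,-1.]);Z=np.cross(X,Y)
    print([claw,[round(float(v),1) for v in (D@X,D@Y,D@Z)],round(float(-d/n),3)],end=',')
print();print("t",s['time_s'],p,np.degrees(y0),np.degrees(d))
E
python3 plan.py .515 .205 .24 59 22 1
```

```text
[1.0, [-0.4, -24.0, -25.2], -0.101],[1.0, [-0.4, -21.3, -27.5], -0.101],[1.0, [-0.4, -18.4, -29.5], -0.101],[1.0, [-0.4, -15.3, -31.2], -0.101],[1.0, [-0.4, -12.1, -32.6], -0.101],[1.0, [-0.4, -8.8, -33.7], -0.101],[1.0, [-0.4, -5.3, -34.4], -0.101],[1.0, [-0.4, -1.8, -34.7], -0.101],[1.0, [-0.4, 1.7, -34.7], -0.101],[1.0, [-0.4, 5.2, -34.4], -0.101],[1.0, [-0.4, 8.6, -33.7], -0.101],[1.0, [-0.4, 12.0, -32.6], -0.101],[1.0, [-0.4, 15.2, -31.3], -0.101],[1.0, [-0.4, 18.3, -29.6], -0.101],[1.0, [-0.4, 21.2, -27.6], -0.101],[1.0, [-0.4, 23.9, -25.3], -0.101],[1.0, [-0.4, 26.3, -22.7], -0.101],[1.0, [-0.4, 28.5, -20.0], -0.101],[1.0, [-0.4, 30.3, -17.0], -0.101],[1.0, [-0.4, 31.9, -13.8], -0.101],[1.0, [-0.4, 33.1, -10.5], -0.101],[1.0, [-0.4, 34.0, -7.1], -0.101],
t 1.05 [ 0.19219727 -0.48855202  0.23132572] -68.525706463072 127.525706463072
```

```bash
python3 -m jog '[[1,[-3,-24,-25],-0.1],[1,[-3,-21,-27.5],-0.1],[1,[-3,-18.5,-29.5],-0.1],[1,[0,-15.5,-31],-0.1],[1,[0,-12,-32.5],-0.1],[1,[0,-9,-33.5],-0.1],[1,[0,-5.5,-34.5],-0.1],[1,[0,-2,-34.5],-0.1],[1,[0,1.5,-34.5],-0.1],[1,[0,5,-34.5],-0.1],[1,[0,8.5,-33.5],-0.1],[1,[0,12,-32.5],-0.1]]'; python3 plan.py .515 .205 .24 59 11 1
```

```text
time_s: 2.05
eef_pos: [0.3695, -0.1103, 0.2406]
orientation: [[0.001, 1.0, 0.009], [-0.0, 0.009, -1.0], [-1.0, 0.001, 0.0]]
ft_force: [0.7, -0.8, -0.2]
grip_width: 1.002
[1.0, [0.1, 13.5, -28.5], -0.093],[1.0, [0.1, 16.1, -27.2], -0.093],[1.0, [0.1, 18.5, -25.6], -0.093],[1.0, [0.1, 20.8, -23.7], -0.093],[1.0, [0.1, 22.9, -21.7], -0.093],[1.0, [0.1, 24.8, -19.5], -0.093],[1.0, [0.1, 26.5, -17.1], -0.093],[1.0, [0.1, 28.0, -14.6], -0.093],[1.0, [0.1, 29.2, -11.9], -0.093],[1.0, [0.1, 30.2, -9.2], -0.093],[1.0, [0.1, 30.9, -6.3], -0.093],
t 2.05 [ 0.36948065 -0.11026452  0.24060878] 0.5041409921727464 58.49585900782728
```

```bash
python3 -m jog '[[0.6,[0,13.5,-28.5],-0.093],[0.6,[0,16,-27],-0.093],[0.6,[0,18.5,-25.5],-0.093],[0.6,[0,21,-24],-0.093],[0.6,[0,23,-21.5],-0.093],[0.6,[0,25,-19.5],-0.093],[0.6,[0,26.5,-17],-0.093],[0.6,[0,28,-14.5],-0.093],[0.6,[0,29,-12],-0.093],[0.6,[0,30,-9],-0.09],[0.6,[0,20,-4],-0.05],[0.6,[0,0,0],0]]'; python3 - <<'E'
from h import *
c=robot.calibration("wrist");im=robot.capture("wrist");cv2.imwrite("pics/w1.png",im[:,:,::-1])
d=robot.cut_out("fitting_b","wrist")
for e in d:
    print(e['conf'],e['box']); 
    v,u=np.nonzero(e['pixels']); p=onz(c,u.mean(),v.mean(),.008);print(p)
    pts=np.array([onz(c,a,b,.008)[:2] for a,b in zip(u[::3],v[::3])]);w,V=np.linalg.eigh(np.cov(pts.T));print(np.degrees(np.arctan2(V[1,1],V[0,1])),np.ptp(pts@V,axis=0))
print(robot.observe()['joint_positions'])
E
```

```text
time_s: 3.05
eef_pos: [0.5134, 0.1958, 0.2398]
orientation: [[0.002, 0.552, 0.834], [0.002, 0.834, -0.552], [-1.0, 0.002, 0.0]]
ft_force: [-0.0, 1.1, -0.5]
grip_width: 0.603
0.66 [298.5, 179.2, 17.7, 24.8]
[0.52708817 0.21218945 0.008     ]
148.4033673973479 [0.01583311 0.03487625]
[ 3.60369372e-01  2.94277671e-01 -6.73785156e-02  1.21016115e+00
 -3.13723851e-04  9.49367690e-01]
```

View pics/w1.png

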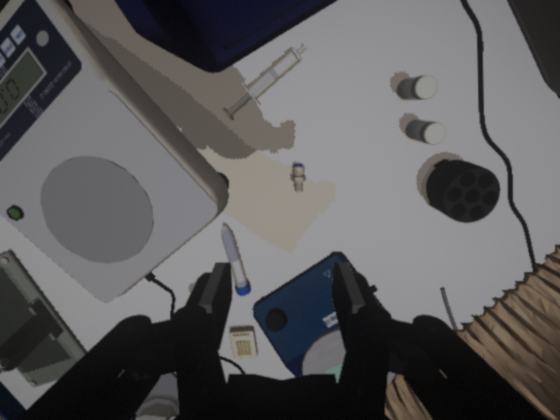

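```bash
python3 plan.py .527 .2122 .07 58.4 5 0.5
```

```text
[0.5, [34.0, 5.0, 0.4], -0.007],[0.5, [34.0, 5.0, 0.5], -0.007],[0.5, [34.0, 5.0, 0.5], -0.007],[0.5, [34.0, 5.0, 0.5], -0.007],[0.5, [34.0, 5.0, 0.6], -0.007],
t 3.15 [0.51134611 0.19258038 0.23986319] 56.25290128033477 2.147098719665247
```

```bash
python3 -m jog '[[0.5,[34,5,0.5],-0.007],[0.5,[34,5,0.5],-0.007],[0.5,[34,5,0.5],-0.007],[0.5,[34,5,0.5],-0.007],[0.5,[34,5,0.5],-0.007],[0.5,[0,0,0],0],[0.5,[0,0,0],0]]'; python3 - <<'E'
from h import *
c=robot.calibration("wrist");im=robot.capture("wrist");cv2.imwrite("pics/w2.png",im[:,:,::-1])
d=robot.cut_out("fitting_b","wrist")
for e in d:
    print(e['conf'],e['box']); 
    v,u=np.nonzero(e['pixels']); p=onz(c,u.mean(),v.mean(),.0075);print(p)
    pts=np.array([onz(c,a,b,.0075)[:2] for a,b in zip(u[::3],v[::3])]);w,V=np.linalg.eigh(np.cov(pts.T));print(np.degrees(np.arctan2(V[1,1],V[0,1])),np.ptp(pts@V,axis=0))
E
python3 plan.py .527 .2122 .004 58.4 2 0.5
```

```text
time_s: 3.73
eef_pos: [0.5249, 0.2099, 0.0692]
orientation: [[-0.005, 0.528, 0.849], [-0.002, 0.849, -0.528], [-1.0, -0.004, -0.003]]
ft_force: [-0.0, 0.4, 0.8]
grip_width: 0.5
0.71 [285.6, 230.1, 27.4, 43.2]
[0.52637935 0.21278782 0.0075    ]
148.0106576665542 [0.01681712 0.03490739]
[0.5, [34.2, 0.1, -0.7], -0.002],[0.5, [34.2, 0.1, -0.7], -0.002],
t 3.8333 [0.52809941 0.2113182  0.07235401] 58.14039367857209 0.2596063214279283
```

View pics/w2.png

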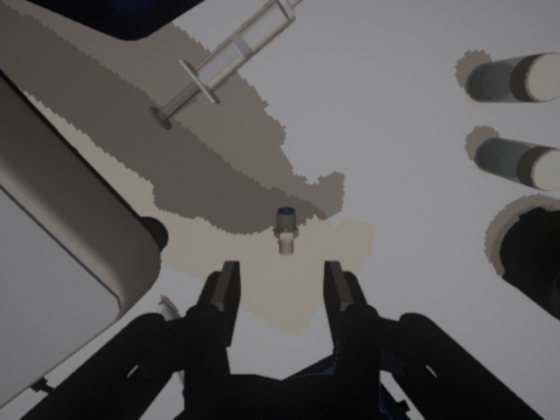

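```bash
python3 -m jog '[[0.5,[25,1,0],0],[0.5,[22,1,0],0],[0.5,[10,0,0],0],[0.5,[8,0,0],0],[0.5,[0,0,0],0],[0.5,[0,0,0],0]]' 30;  python3 - <<'E'
from h import *
for i in range(2):
    im=robot.capture("wrist");s=robot.observe();print(s['eef_pos'],s['ft_force'])
cv2.imwrite("pics/w3.png",im[:,:,::-1])
E
```

```text
time_s: 4.33
eef_pos: [0.5289, 0.2135, 0.0064]
orientation: [[0.001, 0.527, 0.85], [0.0, 0.85, -0.527], [-1.0, 0.001, 0.001]]
ft_force: [1.2, 0.3, 0.8]
grip_width: 0.497
[0.52919151 0.21368056 0.00664692] [0.02552301 1.09483043 0.84461329]
[0.52933609 0.21376023 0.00670752] [ 0.08859019  0.69583023 -0.51696339]
```

View pics/w3.png

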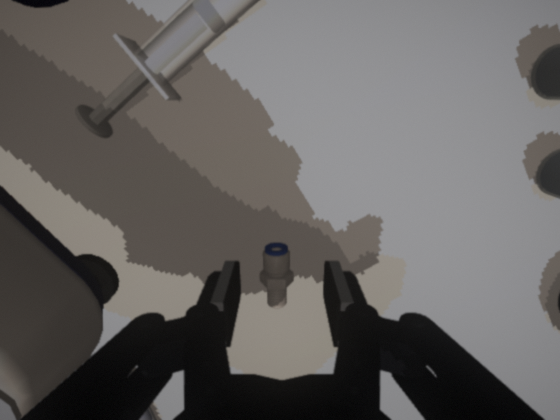

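```bash
python3 - <<'E'
from h import *
c=robot.calibration("wrist");s=robot.observe();p=np.array(s['eef_pos']);O=np.array(s['orientation'])
print(proj(c,p),proj(c,p+O[:,1]*.009), proj(c,p-O[:,0]*.019))
e=[(277,250),(277,283),(277,300)]
for q in e: print(O.T@(onz(c,*q,.0075)-p))
d=robot.cut_out("fitting_b","wrist")
for e in d:
    v,u=np.nonzero(e['pixels']); print(e['conf'],e['box'],O.T@(onz(c,u.mean(),v.mean(),.0075)-p))
E
```

```text
[280.61496677 276.35278899] [298.10887355 276.34485916] [280.4968455  298.17922509]
[-0.00081869 -0.00177054 -0.01544644]
[-0.00079101 -0.00186644  0.00345418]
[-0.00077581 -0.00191987  0.01383352]
0.6 [277.4, 275.9, 33.7, 62.0] [-0.00080044 -0.00221306 -0.00248765]
```

```bash
python3 -m jog '[[0.5,[3,-2,0],0],[0.4,[0,0,0],0],[0.3,[0,0,0],0],[0.1,[0,0,0],0],[0.1,[0,0,0],0],[0.1,[0,0,0],0],[0,[0,0,0],0],[0,[0,0,0],0]]' 30; python3 -m jog '[[0,[-20,0,0],0],[0,[-30,0,0],0],[0,[0,0,0],0]]';  python3 - <<'E'
from h import *
im=robot.capture("wrist");s=robot.observe();print(s['eef_pos'],s['ft_force'],s['grip_width'])
cv2.imwrite("pics/w4.png",im[:,:,::-1])
E
```

```text
time_s: 5.15
eef_pos: [0.5271, 0.2116, 0.0025]
orientation: [[-0.0, 0.527, 0.85], [-0.0, 0.85, -0.527], [-1.0, -0.0, 0.0]]
ft_force: [-1.1, -0.8, 3.1]
grip_width: 0.197
time_s: 5.4
eef_pos: [0.5305, 0.2131, 0.0566]
orientation: [[0.007, 0.527, 0.85], [0.003, 0.85, -0.527], [-1.0, 0.006, 0.004]]
ft_force: [0.6, -0.3, 0.2]
grip_width: 0.189
[0.52997365 0.21289294 0.0550292 ] [ 0.18685922  0.12654896 -0.12840629] 0.19064418382928242
```

View pics/w4.png

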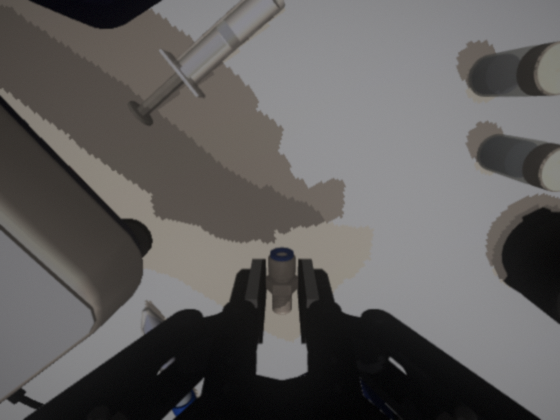

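```bash
python3 -m jog '[[0,[-35,0,0],0],[0,[-40,0,0],0],[0,[-40,0,0],0],[0,[-40,0,0],0],[0,[-30,0,0],0],[0,[0,0,0],0]]'; python3 plan.py .47 -.25 .235 78 13 0
```

```text
time_s: 5.95
eef_pos: [0.5307, 0.2131, 0.2437]
orientation: [[0.011, 0.527, 0.85], [0.004, 0.85, -0.527], [-1.0, 0.009, 0.007]]
ft_force: [1.1, 0.0, 0.2]
grip_width: 0.186
[0.0, [0.7, -32.7, 14.8], -0.027],[0.0, [0.7, -33.1, 13.9], -0.027],[0.0, [0.7, -33.5, 13.0], -0.027],[0.0, [0.7, -33.8, 12.1], -0.027],[0.0, [0.7, -34.1, 11.2], -0.027],[0.0, [0.7, -34.4, 10.3], -0.027],[0.0, [0.7, -34.7, 9.4], -0.027],[0.0, [0.7, -34.9, 8.5], -0.027],[0.0, [0.7, -35.1, 7.6], -0.027],[0.0, [0.7, -35.3, 6.6], -0.027],[0.0, [0.7, -35.5, 5.7], -0.027],[0.0, [0.7, -35.6, 4.7], -0.027],[0.0, [0.7, -35.7, 3.8], -0.027],
t 5.95 [0.5306531  0.21313013 0.2437155 ] 58.215824672215135 19.784175327784848
```

```bash
python3 -m jog '[[0,[0,-17,7.5],0],[0,[0,-33,14],-0.03],[0,[0,-33,14],-0.03],[0,[0,-33.5,13],-0.03],[0,[0,-34,11.5],-0.03],[0,[0,-34,10.5],-0.03],[0,[0,-34.5,9.5],-0.03],[0,[0,-35,8.5],-0.03],[0,[0,-35,7.5],-0.03],[0,[0,-35,7],-0.03],[0,[0,-35.5,6],-0.03],[0,[0,-35.5,5],-0.03]]'; python3 -m jog '[[0,[0,-30,4],-0.02],[0,[0,-18,3],0],[0,[0,0,0],0],[0,[0,0,0],0],[0,[0,0,0],0]]';  python3 - <<'E'
from h import *
c=robot.calibration("wrist");s=robot.observe();im=robot.capture("wrist");print(s['time_s'],s['eef_pos'],s['ft_force'],s['grip_width'],s['joint_positions'])
cv2.imwrite("pics/w5.png",im[:,:,::-1])
im=robot.capture("top");cv2.imwrite("pics/t5.png",im[:,:,::-1])
import pickle;pickle.dump((c,s),open("w5.pkl","wb"))
E
```

```text
time_s: 6.95
eef_pos: [0.4725, -0.1991, 0.2359]
orientation: [[-0.001, 0.221, 0.975], [0.001, 0.975, -0.221], [-1.0, 0.0, -0.002]]
ft_force: [-0.1, 0.3, -0.8]
grip_width: 0.193
time_s: 7.37
eef_pos: [0.4695, -0.2451, 0.2363]
orientation: [[-0.002, 0.203, 0.979], [0.001, 0.979, -0.203], [-1.0, 0.001, -0.002]]
ft_force: [-0.4, 1.5, -0.7]
grip_width: 0.194
7.3667 [ 0.46948795 -0.24512923  0.23626433] [-0.44671588  1.54745003 -0.66042469] 0.19393765589944706 [-4.81562979e-01  2.67449152e-01 -1.14698429e-01  1.19066680e+00
  6.21640581e-04 -2.76958662e-01]
```

View pics/w5.png

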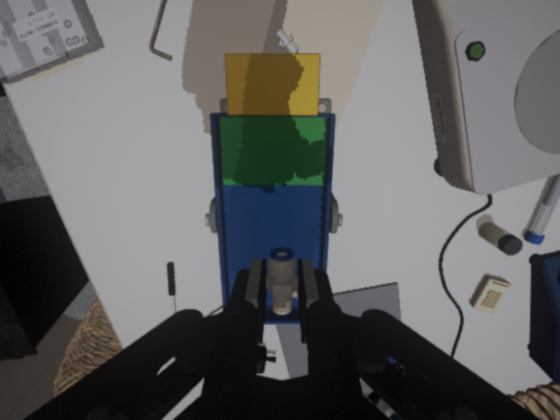

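```bash
python3 - <<'E'
from h import *
import pickle
from scipy.optimize import least_squares
c,s=pickle.load(open("w5.pkl","rb"))
def run(tab,band):
  def res(q):
    x,y,th=q;r=[];R=np.array([[np.cos(th),-np.sin(th)],[np.sin(th),np.cos(th)]])
    for m,p in zip([(140,35),(140,-35),(96,-35),(96,35)],tab): r+=list(proj(c,[*(R@np.array(m)/1000+[x,y]),.128])-p)
    for m,p in zip([(35,45),(35,-45)],band): r+=list(proj(c,[*(R@np.array(m)/1000+[x,y]),.109])-p)
    return r
  return least_squares(res,[.488,-.256,2.93])
o=run([(225.5,54),(320,53),(319,115),(227,116)],[(219.5,185),(326,186)])
print(o.x,np.degrees(o.x[2]),np.round(o.fun,1))
x,y,th=o.x;R=np.array([[np.cos(th),-np.sin(th)],[np.sin(th),np.cos(th)]])
for m in [(-15,0),(118,0)]: print(m,R@np.array(m)/1000+[x,y])
E
```

```text
[ 0.48885085 -0.2559113   2.93107853] 167.9384291384418 [-1.4 -1.6  0.9 -0.1 -0.5  0.8 -0.1 -0.7  2.9  1.3 -1.6  0.8]
(-15, 0) [ 0.5035197  -0.25904574]
(118, 0) [ 0.37345586 -0.2312537 ]
```

```bash
python3 plan.py .5005 -.2584 .17 78 4 0
```

```text
[0.0, [16.7, -1.8, 8.2], 0.002],[0.0, [16.7, -1.8, 8.2], 0.002],[0.0, [16.7, -1.8, 8.2], 0.002],[0.0, [16.7, -1.8, 8.2], 0.002],
t 7.4667 [ 0.46979642 -0.2446896   0.23683697] 78.35380223137369 -0.35380223137369865
```

```bash
python3 -m jog '[[0,[16.5,-2,8],0],[0,[16.5,-2,8],0],[0,[16.5,-2,8],0],[0,[16.5,-1.5,8],0],[0,[0,0,0],0],[0,[0,0,0],0],[0,[0,0,0],0]]';  python3 - <<'E'
from h import *
s=robot.observe();im=robot.capture("wrist");print(s['time_s'],s['eef_pos'],s['ft_force'],s['grip_width'])
cv2.imwrite("pics/w6.png",im[:,:,::-1])
im=robot.capture("side");cv2.imwrite("pics/s6.png",cv2.resize(im[90:200,200:400,::-1],None,fx=4,fy=4))
s=robot.observe();print(s['eef_pos'],s['ft_force'])
E
```

```text
time_s: 8.05
eef_pos: [0.4997, -0.2591, 0.172]
orientation: [[0.0, 0.202, 0.979], [-0.0, 0.979, -0.202], [-1.0, 0.0, 0.0]]
ft_force: [-0.6, 0.2, -0.2]
grip_width: 0.195
8.05 [ 0.49973696 -0.2590607   0.17204819] [-0.60220224  0.17800608 -0.21438325] 0.19477709066218682
[ 0.50008252 -0.25959068  0.1726608 ] [-0.5053908  -0.31656116  0.86478958]
```

View pics/w6.png

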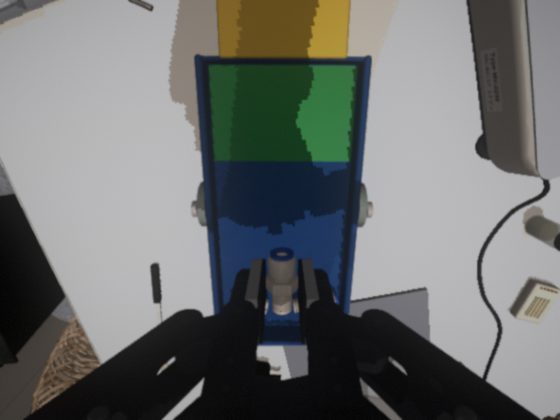

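View pics/s6.png

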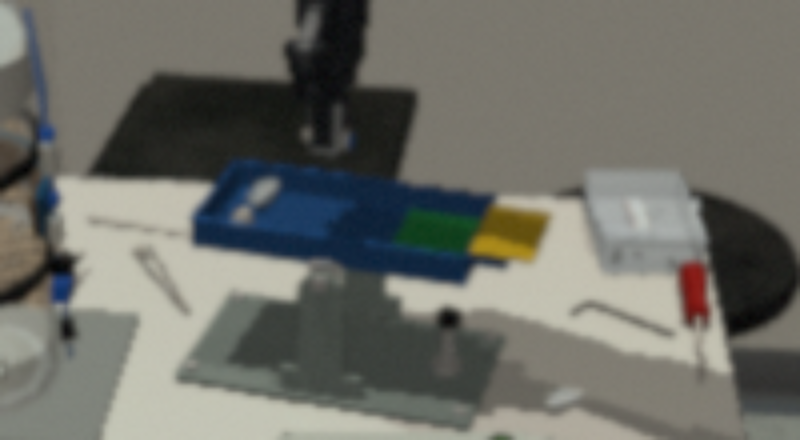

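```bash
python3 -m jog '[[0,[20,0,0],0],[0,[18,0,0],0],[0,[10,0,0],0],[0,[5,0,0],0],[0,[0,0,0],0],[0,[0,0,0],0]]'; python3 -m jog '[[0,[2,0,0],0],[0,[1,0,0],0],[0,[0,0,0],0]]'
```

```text
time_s: 8.65
eef_pos: [0.5, -0.26, 0.1189]
orientation: [[0.001, 0.203, 0.979], [-0.0, 0.979, -0.203], [-1.0, -0.0, 0.001]]
ft_force: [0.6, 0.2, -1.0]
grip_width: 0.188
time_s: 8.9
eef_pos: [0.5, -0.26, 0.1158]
orientation: [[0.001, 0.203, 0.979], [-0.0, 0.979, -0.203], [-1.0, -0.0, 0.001]]
ft_force: [-0.0, 0.1, -0.1]
grip_width: 0.187
```

```bash
python3 -m jog '[[0,[1,0,0],0],[0,[0.5,0,0],0],[0,[0.5,0,0],0],[0,[0,0,0],0]]'; python3 -m jog '[[0,[0.5,0,0],0],[0,[0,0,0],0]]'; python3 - <<'E'
from h import *
im=robot.capture("wrist");cv2.imwrite("pics/w7.png",im[:,:,::-1])
E
```

```text
time_s: 9.23
eef_pos: [0.4997, -0.2598, 0.1132]
orientation: [[-0.0, 0.203, 0.979], [0.0, 0.979, -0.203], [-1.0, 0.0, -0.0]]
ft_force: [1.0, 0.3, 0.2]
grip_width: 0.191
time_s: 9.4
eef_pos: [0.4997, -0.2598, 0.1127]
orientation: [[-0.0, 0.203, 0.979], [0.0, 0.979, -0.203], [-1.0, 0.0, -0.0]]
ft_force: [-0.2, -0.2, 0.4]
grip_width: 0.19
```

View pics/w7.png

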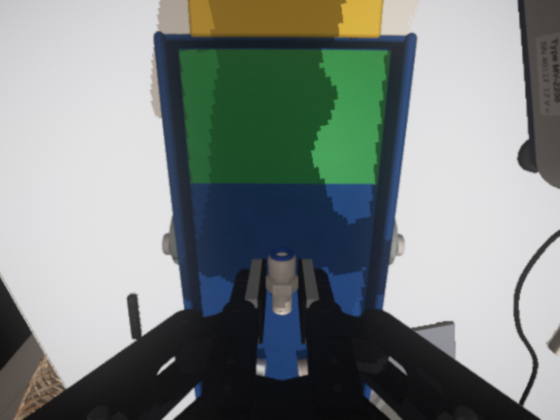

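```bash
python3 -m jog '[[0,[0.5,0,0],0],[0.22,[0,0,0],0],[0.25,[0,0,0],0],[0.3,[0,0,0],0],[0.36,[0,0,0],0],[0.36,[0,0,0],0],[0.36,[0,0,0],0]]'; python3 -m jog '[[0.36,[-8,0,0],0],[0.36,[-25,0,0],0],[0.36,[-35,0,0],0],[0.36,[-35,0,0],0],[0.2,[0,0,0],0],[0,[0,0,0],0]]';  python3 - <<'E'
from h import *
c=robot.calibration("wrist");im=robot.capture("wrist");cv2.imwrite("pics/w8.png",im[:,:,::-1])
E
python3 plan.py .3735 -.2313 .19 78 5 0
```

```text
time_s: 10.03
eef_pos: [0.4997, -0.2598, 0.1123]
orientation: [[-0.0, 0.203, 0.979], [0.0, 0.979, -0.203], [-1.0, -0.0, -0.0]]
ft_force: [-0.8, 0.1, 0.1]
grip_width: 0.359
time_s: 10.53
eef_pos: [0.5015, -0.2608, 0.2186]
orientation: [[0.006, 0.203, 0.979], [-0.003, 0.979, -0.203], [-1.0, -0.002, 0.006]]
ft_force: [0.7, -0.9, -1.2]
grip_width: 0.087
[0.0, [5.3, 0.5, -26.0], 0.001],[0.0, [5.3, 0.5, -26.0], 0.001],[0.0, [5.3, 0.4, -26.0], 0.001],[0.0, [5.3, 0.4, -26.0], 0.001],[0.0, [5.3, 0.4, -26.0], 0.001],
t 10.5833 [ 0.50026974 -0.26012856  0.21653556] 78.26507805006256 -0.2650780500625534
```

View pics/w8.png

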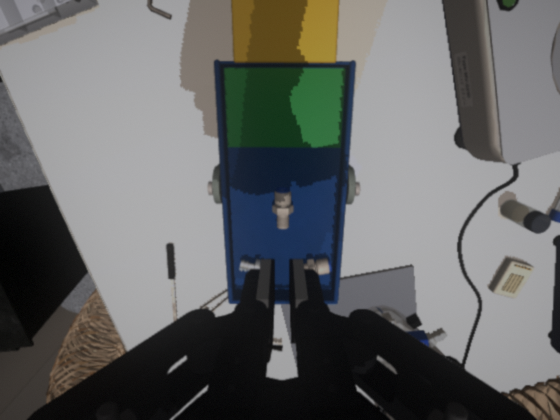

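```bash
python3 -m jog '[[0,[0,0.5,-20],0.0],[0,[0,0.5,-32],0],[0,[0,0.5,-32],0],[0,[0,0.5,-30],0],[0,[0,0,-16],0],[0,[0,0,0],0.12],[0,[0,0,0],0.12],[0,[0,0,0],0.12],[0,[0,0,0],0.12],[0,[0,0,0],0.12],[0,[0,0,0],0.12],[0,[0,0,0],0.12]]'; python3 -m jog '[[0,[0,0,0],0.12],[0,[0,0,0],0.12],[0,[0,0,0],0.12],[0,[0,0,0],0.12],[0,[0,0,0],0.12],[0,[0,0,0],0.12],[0,[0,0,0],0.12],[0,[0,0,0],0.12],[0,[0,0,0],0.12],[0,[0,0,0],0.12],[0,[0,0,0],0.12],[0,[0,0,0],0.12]]';python3 -m jog '[[0,[0,0,0],0.12],[0,[0,0,0],0.12],[0,[0,0,0],0.12],[0,[0,0,0],0.12],[0,[0,0,0],0.12],[0,[0,0,0],0.12],[0,[0,0,0],0.12],[0,[0,0,0],0],[0,[0,0,0],0]]'; python3 plan.py .3735 -.2313 .15 -102 4 0; python3 - <<'E'
from h import *
print(robot.observe()['joint_positions'])
c=robot.calibration("wrist");im=robot.capture("wrist");cv2.imwrite("pics/w9.png",im[:,:,::-1])
im=robot.capture("top");cv2.imwrite("pics/t9.png",im[:,:,::-1])
E
```

```text
time_s: 11.58
eef_pos: [0.3716, -0.2307, 0.2138]
orientation: [[-0.003, 0.868, 0.497], [0.002, 0.497, -0.868], [-1.0, -0.002, -0.003]]
ft_force: [0.5, -0.6, -0.3]
grip_width: 0.002
time_s: 12.58
eef_pos: [0.3716, -0.2307, 0.2138]
orientation: [[-0.003, 0.606, -0.796], [0.002, -0.796, -0.606], [-1.0, -0.003, 0.001]]
ft_force: [0.3, 0.4, -1.1]
grip_width: 0.001
time_s: 13.33
eef_pos: [0.372, -0.2309, 0.2142]
orientation: [[-0.002, -0.179, -0.984], [0.001, -0.984, 0.179], [-1.0, -0.001, 0.002]]
ft_force: [0.1, 0.4, -1.1]
grip_width: 0.001
[0.0, [16.0, 0.0, -0.4], 0.007],[0.0, [16.0, 0.0, -0.4], 0.007],[0.0, [16.0, 0.0, -0.4], 0.007],[0.0, [16.0, 0.0, -0.4], 0.007],
t 13.3333 [ 0.37196271 -0.23091024  0.21418834] -100.32479397882071 -1.6752060211793116
[-5.55552066e-01  1.22218056e-01 -3.61146197e-01  1.09003709e+00
 -1.79765493e-05  2.76624112e+00]
```

View pics/w9.png

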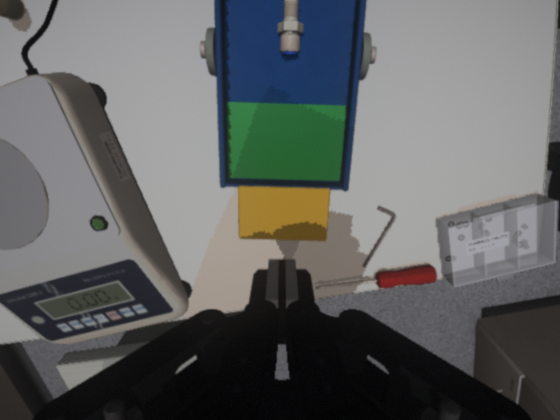

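View pics/t9.png

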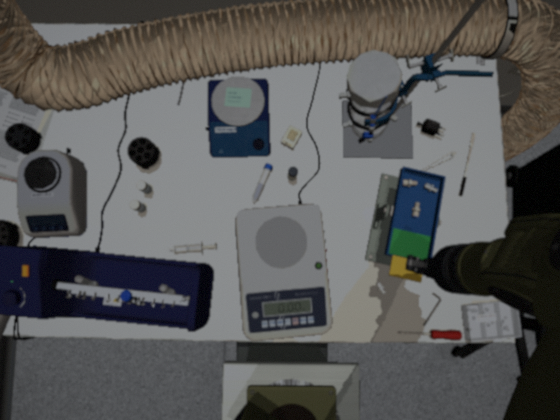

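```bash
python3 -m jog '[[0,[16,0,-0.5],0.02],[0,[20,0,-0.5],0.01],[0,[20,0,-0.5],0],[0,[10,0,0],0],[0,[0,0,0],0],[0,[0,0,0],0]]'; python3 - <<'E'
from h import *
c=robot.calibration("wrist");im=robot.capture("wrist");cv2.imwrite("pics/w10.png",im[:,:,::-1])
s=robot.observe();print(s['eef_pos'],proj(c,s['eef_pos']))
for z in (.128,): print(proj(c,[s['eef_pos'][0],s['eef_pos'][1],z]))
E
```

```text
time_s: 13.93
eef_pos: [0.3737, -0.2314, 0.1489]
orientation: [[-0.002, -0.211, -0.978], [0.001, -0.978, 0.211], [-1.0, -0.001, 0.002]]
ft_force: [0.1, -0.1, -0.7]
grip_width: -0.001
[ 0.37444681 -0.23178493  0.1496228 ] [283.22919605 274.52388117]
[283.05879928 254.870046  ]
```

View pics/w10.png

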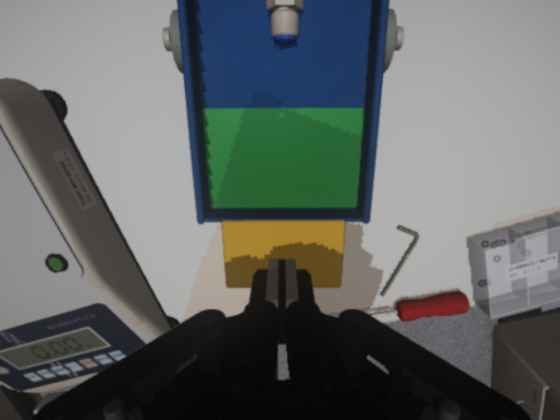

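```bash
python3 -m jog '[[0,[8,0,0],0],[0,[6,0,0],0],[0,[4,0,0],0],[0,[2,0,0],0],[0,[1,0,0],0],[0,[1,0,0],0],[0,[0,0,0],0]]'; python3 -m jog '[[0,[2,0,0],0],[0,[3,0,0],0],[0,[3,0,0],0],[0,[3,0,0],0],[0,[3,0,0],0],[0,[3,0,0],0],[0,[3,0,0],0],[0,[3,0,0],0],[0,[3,0,0],0],[0,[3,0,0],0],[0,[3,0,0],0],[0,[3,0,0],0]]'
```

```text
time_s: 14.57
eef_pos: [0.3739, -0.2316, 0.1272]
orientation: [[-0.001, -0.212, -0.977], [0.0, -0.977, 0.212], [-1.0, -0.0, 0.001]]
ft_force: [-1.6, 0.2, 2.3]
grip_width: -0.002
time_s: 15.57
eef_pos: [0.3742, -0.2316, 0.0919]
orientation: [[-0.0, -0.212, -0.977], [0.0, -0.977, 0.212], [-1.0, -0.0, 0.0]]
ft_force: [-2.4, 0.6, 2.0]
grip_width: 0.001
```

```bash
cat > chk.py <<'E'
from h import *
import sys
s=robot.observe();f=s['ft_force'][2];print("z %.4f fz %.2f"%(s['eef_pos'][2],f));sys.exit(1 if f>5 else 0)
E
python3 -m jog '[[0,[3,0,0],0],[0,[3,0,0],0],[0,[3,0,0],0],[0,[3,0,0],0],[0,[1,0,0],0]]' | grep ft && python3 chk.py && python3 -m jog '[[0,[1,0,0],0],[0,[1,0,0],0]]' |grep ft && python3 chk.py && python3 -m jog '[[0,[1,0,0],0],[0,[1,0,0],0]]' |grep ft && python3 chk.py && python3 -m jog '[[0,[1,0,0],0],[0,[1,0,0],0]]' |grep ft && python3 chk.py && python3 -m jog '[[0,[1,0,0],0],[0,[1,0,0],0]]' |grep ft && python3 chk.py && python3 -m jog '[[0,[1,0,0],0],[0,[1,0,0],0]]' |grep ft && python3 chk.py
```

```text
ft_force: [0.1, -0.0, 3.8]
z 0.0792 fz 3.83
ft_force: [0.5, 0.2, 2.3]
z 0.0776 fz 2.34
ft_force: [-0.0, -0.1, 2.7]
z 0.0754 fz 2.75
ft_force: [0.0, -0.8, 1.0]
z 0.0733 fz 0.98
ft_force: [1.0, 0.3, 2.5]
z 0.0712 fz 2.48
ft_force: [0.0, -0.4, 2.2]
z 0.0692 fz 2.20
```

```bash

python3 -m jog '[[0,[1,0,0],0],[0,[1,0,0],0]]' |grep ft && python3 chk.py && python3 -m jog '[[0,[1,0,0],0],[0,[1,0,0],0]]' |grep ft && python3 chk.py && python3 -m jog '[[0,[1,0,0],0],[0,[1,0,0],0]]' |grep ft && python3 chk.py && python3 -m jog '[[0,[1,0,0],0],[0,[1,0,0],0]]' |grep ft && python3 chk.py && python3 -m jog '[[0,[1,0,0],0],[0,[1,0,0],0]]' |grep ft && python3 chk.py && python3 -m jog '[[0,[1,0,0],0],[0,[1,0,0],0]]' |grep ft && python3 chk.py; python3 - <<'E'
from h import *
im=robot.capture("top");a=cv2.resize(im[160:290,370:460,::-1],None,fx=4.5,fy=4.5,interpolation=cv2.INTER_CUBIC)
im=robot.capture("wrist")[:,:,::-1];o=np.zeros((585,800,3),np.uint8);o[:,:405]=a;o[:296,405:]=cv2.resize(im,(395,296));cv2.imwrite("pics/p11.png",o)
E
```

```text
ft_force: [-0.4, -0.3, 6.4]
z 0.0674 fz 6.37
```

View pics/p11.png

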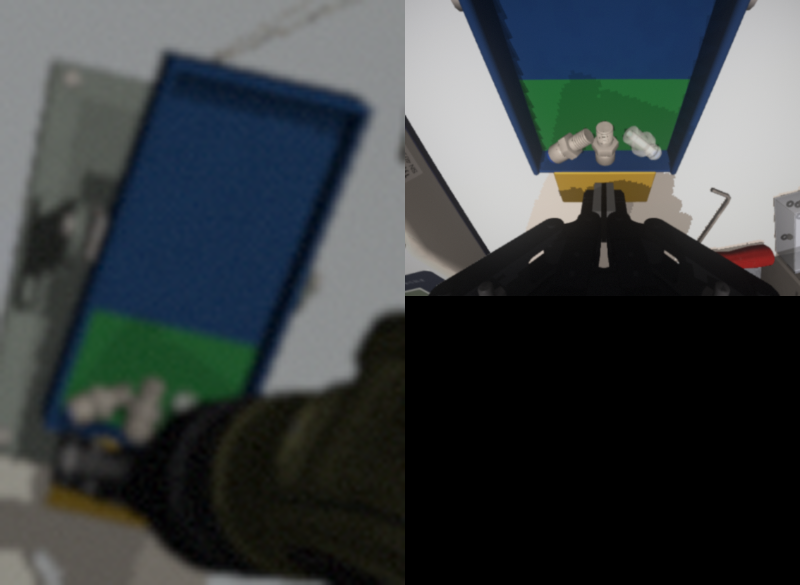

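```bash
python3 -m jog '[[0,[0,0,0],0]]' |grep ft; python3 -m jog '[[0,[0.5,0,0],0]]' |grep ft;python3 -m jog '[[0,[0,0,0],0]]' |grep ft;python3 -m jog '[[0,[0,0,0],0]]' |grep ft
```

```text
ft_force: [0.1, -0.7, 4.2]
ft_force: [-0.1, -0.6, 6.7]
ft_force: [-0.8, 0.2, 6.5]
ft_force: [-0.2, -0.5, 6.6]
```

```bash
python3 -m jog '[[0,[0.5,0,0],0],[0,[0,0,0],0]]' |grep ft;python3 -m jog '[[0,[0.5,0,0],0],[0,[0,0,0],0]]' |grep ft;python3 -m jog '[[0,[0,0,0],0]]' |grep ft
```

```text
ft_force: [0.6, 0.8, 6.7]
ft_force: [-0.5, 0.6, 8.5]
ft_force: [-0.5, -0.0, 8.3]
```

```bash
python3 -m jog '[[0,[0.5,0,0],0],[0,[0,0,0],0]]' |grep ft;python3 -m jog '[[0,[0.5,0,0],0],[0,[0,0,0],0]]' |grep ft;python3 -m jog '[[0,[0,0,0],0]]' |grep ft;python3 -m jog '[[0,[0,0,0],0]]' |egrep 'ft|eef'
```

```text
ft_force: [-0.2, 0.1, 9.0]
ft_force: [-0.6, 2.0, 11.9]
ft_force: [-0.8, 1.4, 11.0]
eef_pos: [0.375, -0.232, 0.0658]
ft_force: [-1.4, 1.4, 11.3]
```

```bash
python3 -m jog '[[0,[0.3,0,0],0],[0,[0,0,0],0],[0,[0,0,0],0]]' |grep ft;python3 -m jog '[[0,[0,0,0],0],[0,[0,0,0],0],[0,[0,0,0],0],[0,[0,0,0],0]]' |grep ft;python3 -m jog '[[0,[0,0,0],0],[0,[0,0,0],0],[0,[0,0,0],0],[0,[0,0,0],0],[0,[0,0,0],0],[0,[0,0,0],0]]' |egrep 'ft|time';  python3 - <<'E'
from h import *
im=robot.capture("wrist")[:,:,::-1];cv2.imwrite("pics/w12.png",im)
E
```

```text
ft_force: [-0.3, 1.7, 12.7]
ft_force: [-1.4, 0.8, 12.8]
time_s: 19.42
ft_force: [-1.8, 1.8, 11.9]
```

View pics/w12.png

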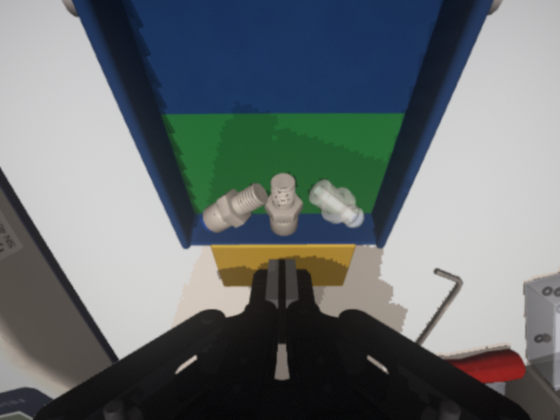

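```bash
python3 -m jog '[[0,[-1,0,0],0],[0,[-1,0,0],0],[0,[-1,0,0],0],[0,[-1.5,0,0],0],[0,[-2,0,0],0],[0,[-2,0,0],0],[0,[-2,0,0],0],[0,[-2,0,0],0],[0,[-2,0,0],0],[0,[-2,0,0],0],[0,[-2,0,0],0],[0,[-2,0,0],0]]' |egrep 'eef|ft'
python3 -m jog '[[0,[-2,0,0],0],[0,[-2,0,0],0],[0,[-2,0,0],0],[0,[-2,0,0],0],[0,[-2,0,0],0],[0,[-2,0,0],0],[0,[-2,0,0],0],[0,[-2,0,0],0],[0,[-2,0,0],0],[0,[-2,0,0],0],[0,[-2,0,0],0],[0,[-2,0,0],0]]' |egrep 'eef|ft'
```

```text
eef_pos: [0.3741, -0.2315, 0.0851]
ft_force: [-2.0, -0.0, 1.5]
eef_pos: [0.3748, -0.2319, 0.1094]
ft_force: [0.3, 1.3, 0.8]
```

```bash
python3 -m jog '[[0,[-1.5,0,0],0],[0,[-1.5,0,0],0],[0,[-1.5,0,0],0],[0,[-1.5,0,0],0],[0,[-1.5,0,0],0],[0,[-1.5,0,0],0],[0,[-1.5,0,0],0],[0,[-1,0,0],0],[0,[-1,0,0],0],[0,[-1,0,0],0],[0,[-1,0,0],0],[0,[-1,0,0],0]]' |egrep 'eef|ft'
python3 -m jog '[[0,[-1,0,0],0],[0,[-1,0,0],0],[0,[-1,0,0],0],[0,[-1,0,0],0],[0,[-1,0,0],0],[0,[-1,0,0],0],[0,[-2,0,0],0],[0,[-3,0,0],0],[0,[-10,0,0],0],[0,[-20,0,0],0],[0,[-20,0,0],0],[0,[0,0,0],0]]' |egrep 'eef|ft|time'; python3 - <<'E'
from h import *
im=robot.capture("top");a=cv2.resize(im[160:290,370:460,::-1],None,fx=4.5,fy=4.5,interpolation=cv2.INTER_CUBIC)
im=robot.capture("wrist")[:,:,::-1];o=np.zeros((585,800,3),np.uint8);o[:,:405]=a;o[:296,405:]=cv2.resize(im,(395,296))
im=robot.capture("side")[:,:,::-1];o[300:500,405:]=cv2.resize(im[100:200,200:398],(395,200));cv2.imwrite("pics/p13.png",o)
E
```

```text
eef_pos: [0.3742, -0.2317, 0.1245]
ft_force: [0.7, -0.5, 0.8]
time_s: 23.47
eef_pos: [0.3764, -0.233, 0.189]
ft_force: [0.7, 0.0, -0.3]
```

View pics/p13.png

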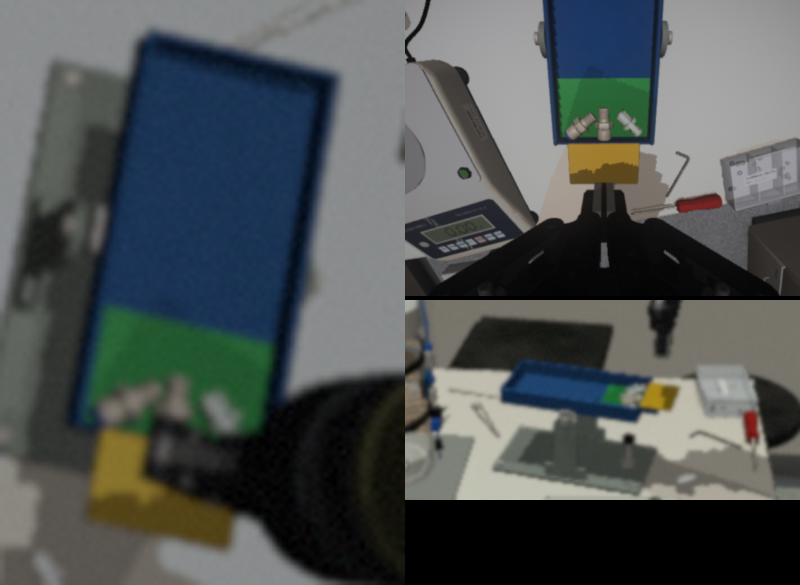

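The tray is level, all three fittings lie on the green band at the tab-end wall, and the fingers are clear of everything. I'm handing it in.

```bash
python3 - <<'E'
from bench import robot
print(robot.job_done())
E
```

```text
the job is handed in; nothing more can be done
None
```

The job is done and handed in at about 23.6 s, with all three fittings on the green band and the tray level.

- **Placing:** I gripped fitting_b across its hexagon and carried it over the balance at about 0.24 m. I laid it in the tray at roughly x = −12 mm, clear of the band and of the other two fittings. A wrist picture after letting go confirmed this.
- **Pressing:** With shut fingers I pushed the tab down and felt the stop about 60 mm down. I built the press up in steps of 0.5 mm or less and held 11–13 N for about a second. The highest force I read was 12.8 N. All three fittings were already on the band when the stop was first felt.
- **Easing back:** I raised the tray at 12–24 mm/s, about 0.2 rad/s at most, and then drew the fingers clear to z = 0.19 m.
- **Last checks:** The top, wrist and side pictures show all three fittings on the band against the end wall and the tray level. The wrist force was about 0. No contact with the vials or the sample tube was seen, but I took no separate final measurement of where they stand.
- **Small disagreements:** Single pose readings differed by 2–3 mm just after moves, and force readings scattered by about 1 N. I let the arm settle and took repeat readings where it mattered.

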